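# Find the blind hole in the globe stand's loose leg and hold it hole-up

### The arm

A 6-joint arm with a two-finger parallel gripper is mounted at the origin on the work surface. World frame = base frame: x ahead of the robot, y to its left, z up, the work surface at z = 0. Lengths are in m, angles in rad, forces in N, time in s.
With the tool pointing down it reaches from about 0.275 to 0.825 m from the base axis. Payload 4.9 kg.
Tool frame: the origin (TCP) lies at the very end of the fingers, on their centre line; the grasp point (between the pads) lies env.hold_point_z behind it (env.hold_point_z is the distance from the TCP to the grasp point, in m); z points along the fingers, y is the line along which they close (so a half turn about z gives the same grasp; the last joint's range is limited). The gripper opens to 85 mm and grips with 20 to 120 N. Pads are 22 mm wide; open, the fingers measure 114 mm over their backs; the gripper's body (76 mm by 85 mm) begins 54 mm behind the grasp point. The pads swing forward as they close: fully open they stand 13 mm farther back than shut.
Start: joints at [-1.331, 0.326, -0.193, 1.052, 0, 1.437], TCP at [0.201, -0.512, 0.231] pointing down, gripper open.
Joint ranges: [-2.65, 2.65], [-0.97, 1.79], [-1.3, 1.35], [-1.93, 2.1], [-1.47, 1.37], [-3.14, 3.14]. Speed limits (rad/s): [2.57, 2.57, 3.14, 3.14, 3.14, 3.14].

### API

Orientations are given as a unit quaternion [x, y, z, w].
In Python, from plant import env gives the robot as it stands.
- The arm moves only by the shell command python3 steer.py 'ROWS' [OPENING] [FORCE]. ROWS is rows parted by semicolons, their numbers by spaces, 1 to 10 of them, each of 4 numbers: dx, dy, dz in m, then a turn about the tool's z in rad; each row is the pose to reach, as a shift and turn from the pose commanded when the command began, along the tool's axes at that moment; what a row does not reach only later rows make up. A row lasts 1/12 s, in which the tool goes at most 0.0417 m and 0.125 rad, less where a joint would pass 70% of its speed; a pose out of reach is approached as far as the arm can. OPENING is the finger opening in m, set as the command begins (- or left out keeps the last). The fingers move at their own pace and stop on an object; FORCE is the grip in N (left out, the last holds). Time passes only in rows, so rows that do not move let the fingers close. It prints the time, the measured TCP pose, the force, the opening and the grip force at its end.
- env.state(): the state, without advancing time (a new reading comes with each control period).
- env.read_camera(name): name is "side" or "top" or "wrist"; returns the picture (384x512x3 uint8, blue, green, red); there is no depth.
- env.camera_params(name): a dict with "fx", "fy", "cx", "cy" (pixels), "T" (4x4, takes a point from camera to world coordinates). Camera axes: x right, y up, looking along -z (the intrinsics and any distortion apply to the point x, -y, -z); pixel columns grow to the right and rows downward; lengths in m; the calibration is good to about 2 mm. The wrist camera is an equidistant fisheye: a pixel r from the principal point sees the ray r / f radians off the axis. A picture is of the moment at which its call begins: read the wrist's pose just before it. camera_params takes no time and is no camera call; for the wrist camera it gives the pose at the moment of the call.
- env.sign_off(): hands the job in; it is judged then, once.
The state is a dict: "clock": time; "joints": joint angles; "joint_vel": joint speeds; "joint_efforts": joint torques, N m; "ee_pos": TCP position; "eef_rot": TCP orientation; "force": force on the tool from outside, world axes, zero at the start; "wrist_torque": the same for the moment, N m; "finger_gap": finger opening in m; "gripper_force": force on a finger pad.
Only numpy, scipy, OpenCV 4.12 (cv2) and the standard library are available. Lean on these libraries where they do the work, as an engineer would, in place of code of your own. Each camera call takes 0.05 s, during which the arm holds its last target. There are 200 camera calls.

### The job

The third leg has come off the wooden globe stand. Pick up the loose leg, find the end with the blind hole by trying it on the stand's bare dowel, and push it fully home so we know it fits. Then draw it off again, turn it over so that the hole faces straight up, and finish holding it still like that in the gripper, at least 10 cm clear of the shelf, ready for the glue; do not put it down or let go at the end, and leave the torch, magnifying glass, turtle and clipboard alone.

Things in the scene. Friction and masses are not known exactly. Their poses are not given: they have to be found in the camera images.
- leg: loose leg: a plain square wooden bar 38 x 38 x 90 mm, about 85 g, lying on a long face on the shelf. Origin in the middle of the bar (19 mm above the shelf as it lies). Its x axis runs along the bar towards the end with the blind hole: centred, round, 16 mm in diameter, 30 mm deep, mouth at x = +45 mm. The other end is plain.
- hole_mouth (a point): centre of the mouth of the leg's blind hole, on its axis, 45 mm from the leg's middle; axes as the leg's
- stand: globe stand, fixed to the shelf: round wooden hub 120 mm in diameter, 40 mm high (46 mm at the brass boss), two legs like the loose one fitted at +60 and -60 degrees from its x axis, reaching 149 mm from its centre, and a bare steel dowel along its -x axis. Origin at the centre of the hub's underside, z up.
- dowel_tip (a point): centre of the free end of the bare dowel: 11 mm in diameter, level, 19 mm above the shelf (the height of the hole as the leg lies), sticking 26 mm out of the hub along the stand's -x axis. Fully home, the leg's end meets the hub, its middle 105 mm from the hub's axis. Axes as the stand's.
- torch: bystander: silver metal torch lying down, 155 mm long, 40 mm thick; origin under its middle, x along it. Leave alone.
- magnifier: bystander: blue plastic magnifying glass lying flat, 170 mm long, rim 90 mm across, 14 mm high; the origin is at the handle's inner end, 50 mm from the lens centre, x towards the lens. Leave alone.
- turtle: bystander: green rubber turtle about 100 x 65 x 36 mm; origin under its middle, x to its head. Leave alone.
- clipboard: bystander, fixed: clipboard 310 x 220 mm with a chrome spring clip (20 mm high) that holds a stiff plastic bookmark; lying flat, origin under its middle, x towards the clip. Leave alone.

How it is judged:
On the way:
1. the dowel is in the leg's blind hole, at least 21 of its 26 mm (x of dowel_tip in the frame of leg between 0.01 and 0.024 m and y of dowel_tip in the frame of leg between -0.006 and 0.006 m and z of dowel_tip in the frame of leg between -0.006 and 0.006 m), for 0.2 s.
At the end, for the whole second after the job is handed in: the leg, after having been pushed home on the dowel, is held in the fingers with its blind hole facing up (within 0.30 rad), its middle at least 135 mm above the shelf (lower end 90 mm clear), touching nothing but the fingers, at rest (angle between leg's own x axis and vertical below 0.3 rad and height (world z) of leg above 0.135 m and contact force between the fingers and leg above 1 N and contact force between leg and stand below 0.1 N and linear speed of leg below 0.03 m/s and angular speed of leg below 0.2 rad/s); the arm keeps its last pose, push and grip.
It fails at once if the torch is moved by more than 25 mm (distance of torch from where it was at the start of the episode above 0.025 m).
It fails at once if the magnifying glass is moved by more than 25 mm (distance of magnifier from where it was at the start of the episode above 0.025 m).
It fails at once if the turtle is moved by more than 25 mm (distance of turtle from where it was at the start of the episode above 0.025 m).
It fails at once if the clipboard is pressed or struck (contact force between the arm and clipboard above 5 N).
It fails at once if the clipboard is pressed or struck (contact force between the fingers and clipboard above 5 N).
It also fails if it takes over 53 s, if anything falls off the work surface, if the arm or the gripper's body presses on something with over 40 N, if the wrist force passes 120 N, or if a joint passes its speed limit or range.

## Working session

There is one attempt and no reset: what is moved stays moved. The work goes in short steps, Python scripts to look and compute and a shell command to move; the robot and the scene stay as the last step left them, time stands still between calls to the robot, and variables do not carry over. Pictures are saved under pics/ and viewed, at most 10 in all, crops included, and the job is handed in when it is done.

```bash
ls; mkdir -p pics; python3 - <<'E'
from plant import env
import cv2,numpy as np
for n in("top","side"):
    cv2.imwrite(f"pics/{n}0.png",env.read_camera(n)); p=env.camera_params(n); print(n,p)
print(env.state(),env.hold_point_z)
E
```

```text
pics
plant.py
steer.py
top {'fx': 430.724939870239, 'fy': 430.724939870239, 'cx': 248.84673914468473, 'cy': 191.02186307894118, 'T': array([[-0.01583887,  0.99328488, -0.1146049 ,  0.38061614],
       [-0.99973298, -0.017661  , -0.0149013 , -0.09195154],
       [-0.01682527,  0.11433827,  0.99329939,  1.3785981 ],
       [ 0.        ,  0.        ,  0.        ,  1.        ]])}
side {'fx': 497.1384751787889, 'fy': 497.1384751787889, 'cx': 244.88720255050364, 'cy': 184.86232632499554, 'T': array([[-0.70534778,  0.53629656, -0.46354128, -0.16058169],
       [-0.7087961 , -0.54246662,  0.45093022,  0.59693388],
       [-0.00962335,  0.64661888,  0.76275253,  1.16942073],
       [ 0.        ,  0.        ,  0.        ,  1.        ]])}
{'clock': 0.1, 'joints': array([-1.33118219e+00,  3.26849497e-01, -1.93522782e-01,  1.05200342e+00,
        3.58947946e-05,  1.43660301e+00]), 'joint_vel': array([-2.31559450e-04, -1.60855680e-03,  1.95430541e-03, -3.47862707e-05,
        2.42034229e-04, -1.36623794e-03]), 'joint_efforts': array([ 1.08478984e-03, -4.44236648e+01,  2.63039929e+01,  7.83423311e-03,
       -9.24512460e-05, -5.61771110e-07]), 'ee_pos': array([ 0.20073421, -0.5114793 ,  0.23057641]), 'eef_rot': array([ 9.82583982e-01,  1.85817366e-01, -2.36828370e-05, -7.89532945e-04]), 'force': array([ 0.40741634, -0.02580488, -0.45611774]), 'wrist_torque': array([5.16705914e-03, 9.46900653e-03, 2.53108797e-05]), 'gripper_force': 0.0, 'finger_gap': 0.08553276950665989} 0.0187
```

View pics/top0.png

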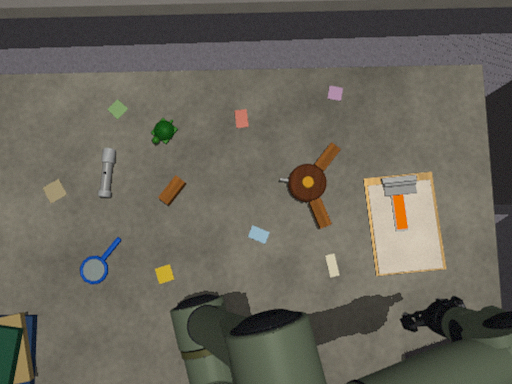

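View pics/side0.png

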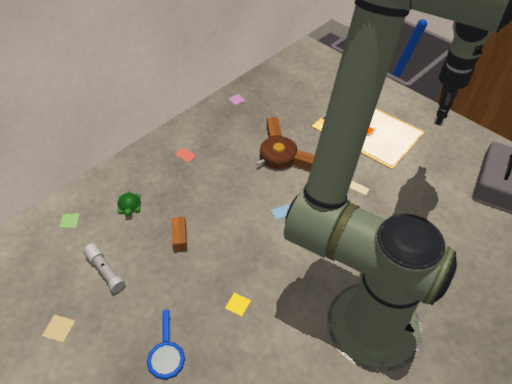

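The top view shows the loose leg at about (173,190), the hub at (307,182) and the dowel tip at (281,180). The torch and turtle are left of the leg, and the clipboard is to the right. The side view agrees, but neither view shows the hole. Next I'll measure by segmentation.

```bash
cat > h.py <<'E'
import numpy as np,cv2
from scipy.spatial.transform import Rotation as R
def ray(p,uv,fish=False):
    d=np.array([(uv[0]-p['cx'])/p['fx'],(uv[1]-p['cy'])/p['fy']]); 
    if fish:
        th=np.hypot(*d); d3=np.r_[d/max(th,1e-9)*np.sin(th),np.cos(th)]
    else: d3=np.r_[d,1]
    return p['T'][:3,3],p['T'][:3,:3]@(d3*[1,-1,-1])
def onz(p,uv,z,fish=False):
    o,d=ray(p,uv,fish); return (o+d*(z-o[2])/d[2])[:2]
def proj(p,X,fish=False):
    c=(np.linalg.inv(p['T'])@np.r_[X,1])[:3]*[1,-1,-1]
    if fish: r=np.hypot(c[0],c[1]); q=c[:2]/max(r,1e-9)*np.arctan2(r,c[2])
    else: q=c[:2]/c[2]
    return np.array([q[0]*p['fx']+p['cx'],q[1]*p['fy']+p['cy']])
E
python3 - <<'E'
from h import *; from plant import env
p=env.camera_params("top"); im=cv2.imread("pics/top0.png"); hsv=cv2.cvtColor(im,cv2.COLOR_BGR2HSV)
print(hsv[190,173],hsv[190,300],hsv[182,307],hsv[180,283])
m=cv2.inRange(hsv,(3,120,30),(15,255,255)); m[:150]=m[:150]*0+m[:150]
n,l,s,c=cv2.connectedComponentsWithStats(m)
for i in range(1,n):
    if s[i,4]>60:
        pts=np.argwhere(l==i)[:,::-1].astype(np.float32); r=cv2.minAreaRect(pts); b=cv2.boxPoints(r)
        print(s[i],np.round(c[i],1),[np.round(onz(p,q,.03),3) for q in b], onz(p,c[i],.019))
print('boss',onz(p,(307.5,182),.046),'tip',onz(p,(279.5,180),.019))
print('start tool R',R.from_quat(env.state()['eef_rot']).as_matrix().round(3).tolist())
crop=np.hstack([cv2.resize(im[150:230,140:220],None,fx=5,fy=5,interpolation=2),cv2.resize(im[140:220,265:345],None,fx=5,fy=5,interpolation=2)])
cv2.imwrite("pics/c.png",crop)
E
```

```text
[ 15 190 126] [ 12 193  87] [ 20 206 194] [ 20   6 135]
[235 110  12  17  84] [240.9 116.6] [array([ 0.798, -0.03 ]), array([ 0.801, -0.065]), array([ 0.75, -0.07]), array([ 0.746, -0.035])] [ 0.7809343  -0.04976242]
[ 288  143   53   86 1649] [313.3 183.8] [array([ 0.434, -0.176]), array([ 0.704, -0.219]), array([ 0.681, -0.366]), array([ 0.412, -0.32 ])] [ 0.55684425 -0.27658631]
[158 176  28  29 353] [171.6 189.7] [array([0.522, 0.218]), array([0.593, 0.161]), array([0.565, 0.127]), array([0.495, 0.184])] [0.54611569 0.17469349]
[393 194  15  35 363] [399.8 211.3] [array([ 0.515, -0.52 ]), array([ 0.519, -0.553]), array([ 0.413, -0.562]), array([ 0.409, -0.529])] [ 0.46478398 -0.54469194]
boss [ 0.55940561 -0.25511317] tip [ 0.57106274 -0.16969374]
start tool R [[0.931, 0.365, -0.0], [0.365, -0.931, 0.002], [0.0, -0.002, -1.0]]
```

View pics/c.png

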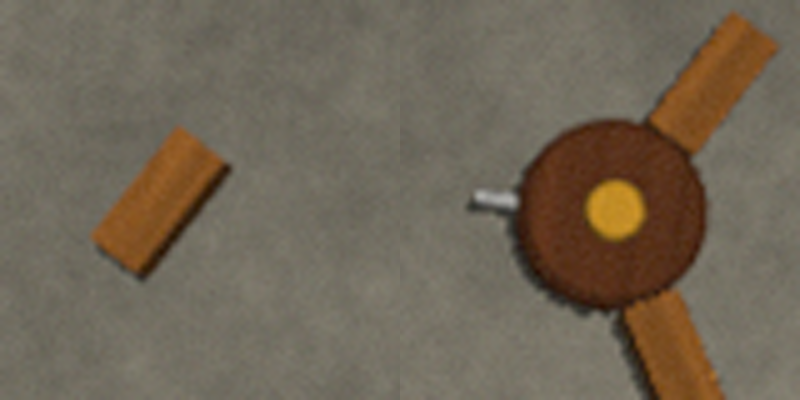

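The crops give the leg's top-face corners clearly, as well as the boss at (307.6,181.6) and the dowel tip at about (279.4,179). The end faces aren't visible.

```bash
python3 - <<'E'
from h import *; from plant import env
p=env.camera_params("top")
L=lambda x,y:(140+(x+.5)/5-.5,150+(y+.5)/5-.5)
S=lambda x,y:(265+(x-400+.5)/5-.5,140+(y+.5)/5-.5)
c=[onz(p,L(*q),.038) for q in((180,127),(230,165),(143,277),(93,238))]
c=np.array(c);print(c.round(4).tolist(),'mid',c.mean(0)); d=c[0]+c[1]-c[2]-c[3]; print('len',np.linalg.norm(d)/2,'yaw',np.degrees(np.arctan2(d[1],d[0])))
b=onz(p,S(615,210),.046);t=onz(p,S(474,197),.019);print('boss',b,'tip',t,np.linalg.norm(t-b)); d=t-b
print('yaw dowel dir',np.degrees(np.arctan2(d[1],d[0])))
# fitted leg 1 top far-end corners / leg axis
e=(onz(p,S(735,11),.038)+onz(p,S(778,46),.038))/2-b; print(np.linalg.norm(e),'yaw leg',np.degrees(np.arctan2(e[1],e[0])))
E
python3 steer.py '0 0 0 0'
```

```text
[[0.5903, 0.1585], [0.5655, 0.1269], [0.4957, 0.1814], [0.5208, 0.213]] mid [0.54309187 0.16995754]
len 0.0884474294807268 yaw -38.07133378053103
boss [ 0.56065687 -0.25546344] tip [ 0.57428238 -0.16945276] 0.0870832452106579
yaw dowel dir 80.9982057997115
0.14861595012798492 yaw leg -39.16417214467759
clock: 0.18
ee_pos: [0.2007, -0.5117, 0.2307]
eef_rot: [0.983, 0.186, -0.0, -0.001]
force: [-0.1, -0.0, 0.0]
finger_gap: 0.085
gripper_force: 0.0
```

```bash
cat >> h.py <<'E'
def togo(env,x,y,z,yaw):
    s=env.state(); M=R.from_quat(s['eef_rot']).as_matrix(); d=M.T@(np.array([x,y,z])-s['ee_pos'])
    t=-(yaw-np.arctan2(M[1,0],M[0,0])); t=(t+np.pi)%(2*np.pi)-np.pi
    print('rows',d.round(4),round(t,4),'n',round(np.linalg.norm(d)/.0417,1),round(abs(t)/.125,1),'j',s['joints'].round(2))
E
R='.567 -.510 .09 -2.10'; python3 steer.py '.567 -.510 .05 -2.10;.567 -.510 .05 -2.10;.567 -.510 .05 -2.10;.567 -.510 .05 -2.10;.567 -.510 .05 -2.10;.567 -.510 .05 -2.10;.567 -.510 .05 -2.10;.567 -.510 .05 -2.10;.567 -.510 .05 -2.10;.567 -.510 .05 -2.10'
python3 -c "
from h import *;from plant import env
togo(env,.543,.170,.14,2.477)"
```

```text
clock: 1.02
ee_pos: [0.3875, -0.1384, 0.2041]
eef_rot: [0.686, 0.728, 0.0, 0.0]
force: [1.1, -0.6, 0.4]
finger_gap: 0.0855
gripper_force: 0.0
rows [0.2988 0.1733 0.0641] -0.8474 n 8.4 6.8 j [-0.52  0.09 -0.57  0.91 -0.    0.99]
```

```bash
python3 steer.py '.299 .173 .064 -.847;.299 .173 .064 -.847;.299 .173 .064 -.847;.299 .173 .064 -.847;.299 .173 .064 -.847;.299 .173 .064 -.847;.299 .173 .064 -.847;.299 .173 .064 -.847;.299 .173 .064 -.847;.299 .173 .064 -.847'
python3 -c "
from h import *;from plant import env
togo(env,.543,.170,.14,2.477)
p=env.camera_params('wrist');im=env.read_camera('wrist');cv2.imwrite('pics/w1.png',im);print(p)
x=np.array([np.cos(-.664),np.sin(-.664),0]);y=np.array([-x[1],x[0],0])
for a in(-.045,.045):
  for b in(-.019,.019): print(a,b,proj(p,np.array([.543,.17,.038])+a*x+b*y,True))
"
```

```text
clock: 1.85
ee_pos: [0.5449, 0.1711, 0.1387]
eef_rot: [0.327, 0.945, 0.0, -0.0]
force: [0.7, -0.3, 0.0]
finger_gap: 0.0855
gripper_force: 0.0
rows [ 0.0009 -0.002  -0.0013] -0.0014 n 0.1 0.0 j [ 0.17  0.44 -0.27  0.86  0.    0.84]
{'fx': 297.3186396354542, 'fy': 297.3186396354542, 'cx': 257.8213098862104, 'cy': 195.75228224843602, 'T': array([[ 0.61744078, -0.75709475, -0.21348165,  0.49148434],
       [ 0.78661448,  0.59500097,  0.16495911,  0.21268613],
       [ 0.00213212, -0.26978024,  0.96291956,  0.28103318],
       [ 0.        ,  0.        ,  0.        ,  1.        ]])}
-0.045 -0.019 [231.71803408 141.40789642]
-0.045 0.019 [278.18227414 141.27610187]
0.045 -0.019 [234.18735463 242.75598664]
0.045 0.019 [276.51919747 242.69837634]
```

View pics/w1.png

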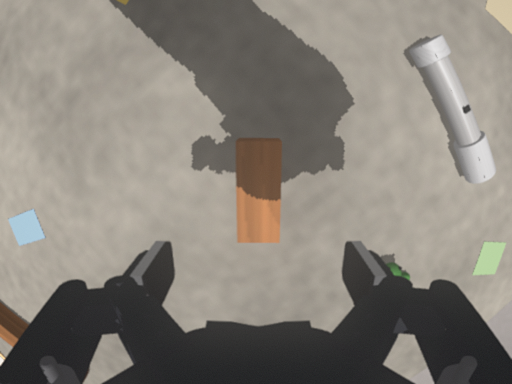

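The wrist view shows the leg spanning columns 237–281 and rows 138–242, about 3 mm to the right of my prediction. Before gripping, I'll move 12 cm along the leg's axis to see the end face on the +x side.

```bash
python3 steer.py '.04 .002 0 0;.08 .002 0 0;.12 .002 0 0;.12 .002 0 0'
python3 -c "
from h import *;from plant import env
p=env.camera_params('wrist');im=env.read_camera('wrist')
x=np.array([np.cos(-.664),np.sin(-.664),0]);u=proj(p,np.array([.545,.1725,.019])-.045*x,True).astype(int);print(u)
togo(env,.545,.1725,.03,2.477)
c=im[max(u[1]-60,0):u[1]+90,u[0]-80:u[0]+80];cv2.imwrite('pics/w2.png',cv2.resize(c,None,fx=3,fy=3,interpolation=2))
"
```

```text
clock: 2.23
ee_pos: [0.4447, 0.245, 0.1397]
eef_rot: [0.327, 0.945, -0.001, -0.003]
force: [-0.4, 0.1, -0.4]
finger_gap: 0.0851
gripper_force: 0.0
[262 266]
rows [-0.1207  0.0045  0.1099] -0.003 n 3.9 0.0 j [ 0.35  0.34 -0.43  0.81 -0.    1.02]
```

View pics/w2.png

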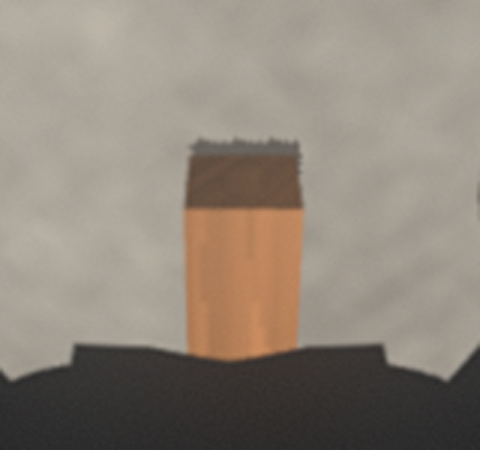

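The end on the tool's +x side is plain wood: its face fills about (187–300, 155–207) in the crop with no hole. So the hole is in the other end, which will face the hub. Now I'll grasp at the middle.

```bash
python3 steer.py '-.04 .0045 0 0;-.08 .0045 .02 0;-.1207 .0045 .055 0;-.1207 .0045 .09 0;-.1207 .0045 .12 0;-.1207 .0045 .1365 0;-.1207 .0045 .1365 0'
python3 steer.py '0 0 0 0;0 0 0 0;0 0 0 0;0 0 0 0;0 0 0 0;0 0 0 0;0 0 0 0' 0 40
python3 -c "
from h import *;from plant import env
togo(env,.545,.1725,.03,2.477)"
```

```text
clock: 2.87
ee_pos: [0.5457, 0.1691, -0.0006]
eef_rot: [0.331, 0.944, -0.002, -0.003]
force: [-0.9, -0.7, 1.1]
finger_gap: 0.0851
gripper_force: 0.0
clock: 3.45
ee_pos: [0.5502, 0.1723, 0.0056]
eef_rot: [0.329, 0.944, 0.001, 0.002]
force: [-1.4, -1.3, 6.1]
finger_gap: 0.0376
gripper_force: 41.6
rows [ 0.0041 -0.003  -0.0244] -0.0059 n 0.6 0.0 j [ 0.18  0.61 -0.38  0.57 -0.    0.85]
```

```bash
python3 steer.py '0 0 -.04 0;0 0 -.08 0;0 0 -.12 0;0 0 -.135 0;0 0 -.135 0'
python3 -c "
from h import *;from plant import env
togo(env,.5607,-.2555,.14,1.412)"
```

```text
clock: 3.87
ee_pos: [0.5522, 0.1731, 0.1444]
eef_rot: [0.329, 0.944, 0.003, 0.004]
force: [0.2, 0.4, -0.9]
finger_gap: 0.0372
gripper_force: 40.7
rows [-0.2729 -0.3306  0.0037] 1.0594 n 10.3 8.5 j [ 0.18  0.44 -0.26  0.86  0.    0.85]
```

```bash
python3 steer.py '-.273 -.331 .004 1.06;-.273 -.331 .004 1.06;-.273 -.331 .004 1.06;-.273 -.331 .004 1.06;-.273 -.331 .004 1.06;-.273 -.331 .004 1.06;-.273 -.331 .004 1.06;-.273 -.331 .004 1.06;-.273 -.331 .004 1.06;-.273 -.331 .004 1.06'
python3 steer.py '-.015 0 0 0;-.015 0 0 0;-.015 0 0 0'
python3 -c "
from h import *;from plant import env
togo(env,.5607,-.2555,.14,1.412)
p=env.camera_params('wrist');im=env.read_camera('wrist');cv2.imwrite('pics/w3.png',im[:250,120:400]);
np.save('w3T.npy',p['T'])
cv2.imwrite('pics/w3v.png',cv2.resize(im[:220,120:400],None,fx=2.7,fy=2.7,interpolation=2))
b=np.array([.5607,-.2555]);d=np.array([np.cos(1.412),np.sin(1.412)])
for r in(.06,.086): print(proj(p,np.r_[b+r*d,.019],True))
"
```

```text
clock: 4.7
ee_pos: [0.5556, -0.246, 0.1338]
eef_rot: [0.762, 0.648, -0.0, -0.001]
force: [1.1, 0.4, 0.4]
finger_gap: 0.0372
gripper_force: 40.7
clock: 4.95
ee_pos: [0.5532, -0.2592, 0.1336]
eef_rot: [0.762, 0.648, 0.0, -0.001]
force: [-0.4, 1.0, -0.6]
finger_gap: 0.0377
gripper_force: 40.7
rows [ 0.0049  0.0068 -0.0064] -0.0026 n 0.3 0.0 j [-0.56  0.51 -0.16  0.9   0.    1.17]
[265.0090674  118.53896863]
[264.98959394  88.54190811]
```

View pics/w3v.png

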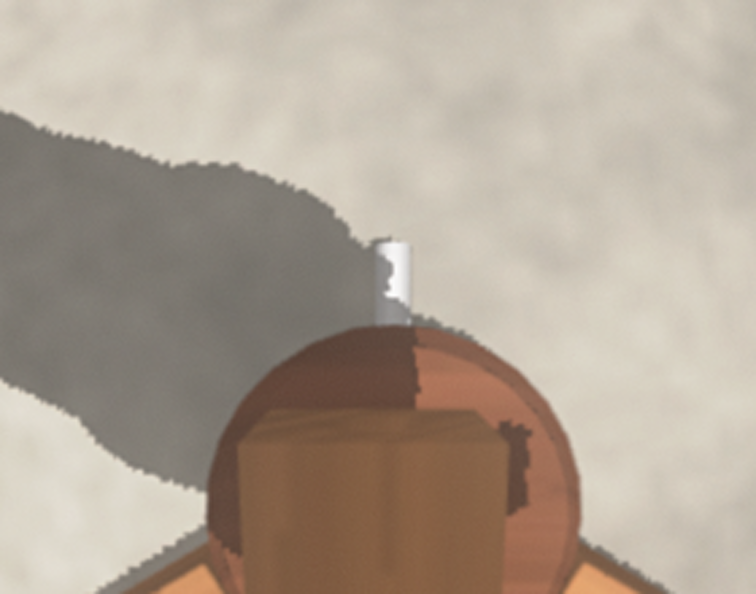

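The dowel is clearly visible, with its tip at crop (394,241), or image (266.1,89.3), and its root at (265.9,120.4). That is within 1 px of prediction. The held leg's top edge spans crop columns 240–507 at row 443.

```bash
python3 - <<'E'
from h import *;from plant import env
p=env.camera_params('wrist');s=env.state();M=R.from_quat(s['eef_rot']).as_matrix()
t=onz(p,(266.1,89.3),.019,True);r=onz(p,(265.9,120.4),.019,True);print('tip',t,'root',r,np.linalg.norm(t-r))
# leg top edge at end A, leg centre 13.4mm above TCP (19-5.6)
for x in(.045,.049):
    X=s['ee_pos']+M@np.array([x,0,-(.0134+.019)]); print('leg top edge pred',proj(p,X,True),'seen',(120+373.5/2.7,443/2.7))
    a=[proj(p,X+M@np.array([0,k*.019,0]),True)[0] for k in(-1,1)];print(a,'seen',120+240/2.7,120+507/2.7)
d=t-r;print('yaw',np.arctan2(d[1],d[0]),'tool',np.arctan2(M[1,0],M[0,0]))
print('tip in tool',M.T@(np.r_[t,.019]-s['ee_pos']))
E
```

```text
tip [ 0.57513558 -0.17019119] root [ 0.57073855 -0.19679975] 0.02696941118321236
leg top edge pred [256.39038314 176.07654411] seen (258.3333333333333, 164.07407407407408)
[np.float64(206.53774524894405), np.float64(306.3034502260664)] seen 208.88888888888889 307.77777777777777
leg top edge pred [256.38453458 165.63552612] seen (258.3333333333333, 164.07407407407408)
[np.float64(206.15430588802803), np.float64(306.67644772375706)] seen 208.88888888888889 307.77777777777777
yaw 1.4070276094822238 tool 1.411038175538651
tip in tool [0.09009669 0.00771576 0.11494852]
```

```bash
python3 steer.py '.04 .007 0 0;.08 .007 0 0;.115 .007 .01 0;.151 .007 .03 0;.151 .007 .07 0;.151 .007 .105 0;.151 .007 .120 0;.151 .007 .126 0;.151 .007 .126 0;.151 .007 .126 0'
python3 -c "
from h import *;from plant import env
togo(env,.57514,-.17019,.0065,1.4095)
im=env.read_camera('side');cv2.imwrite('pics/s4.png',cv2.resize(im[100:230,190:360],None,fx=4,fy=4,interpolation=2))"
```

```text
clock: 5.83
ee_pos: [0.5852, -0.1099, 0.0091]
eef_rot: [0.761, 0.649, 0.0, -0.0]
force: [0.0, -0.6, -0.4]
finger_gap: 0.0378
gripper_force: 40.9
rows [-0.0612 -0.0004  0.0026] 0.0034 n 1.5 0.0 j [-0.31  0.64 -0.32  0.61  0.    1.42]
```

View pics/s4.png

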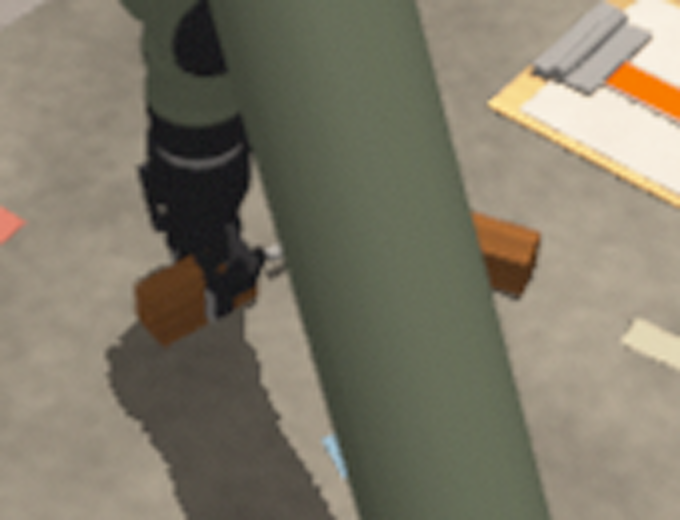

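The side view shows the leg held level, with its hole end close to the dowel at crop (280,260). I'll lower it 3 mm and start the insertion.

```bash
python3 steer.py '0 0 .003 0;0 0 .003 0;-.01 0 .003 0;-.018 0 .003 0;-.024 0 .003 0;-.03 0 .003 0;-.03 0 .003 0'
python3 -c "
from h import *;from plant import env
togo(env,.57514,-.17019,.0065,1.4095);print(env.state()['force'])"
```

```text
clock: 6.47
ee_pos: [0.5818, -0.1322, 0.0067]
eef_rot: [0.76, 0.65, 0.009, -0.007]
force: [3.6, 29.4, 9.6]
finger_gap: 0.0374
gripper_force: 42.2
rows [-0.0386 -0.0007 -0.0007] 0.0052 n 0.9 0.0 j [-0.36  0.64 -0.32  0.61  0.02  1.37]
[ 3.60571458 29.353317    9.59657185]
```

The leg stopped right at the dowel tip with 29 N, so either it is off-centre or this is the wrong end. I'll back off and try a small lateral offset first.

```bash
python3 steer.py '.015 .002 0 0;.015 .002 0 0;.008 .002 0 0;-.002 .002 0 0;-.002 .002 0 0'
python3 -c "
from h import *;from plant import env
togo(env,.57514,-.17019,.0065,1.4095)"
python3 steer.py '.015 -.004 0 0;.015 -.004 0 0;.008 -.004 0 0;0 -.004 0 0;0 -.004 0 0'
python3 -c "
from h import *;from plant import env
togo(env,.57514,-.17019,.0065,1.4095)"
```

```text
clock: 6.88
ee_pos: [0.5837, -0.1326, 0.0066]
eef_rot: [0.76, 0.65, 0.012, -0.008]
force: [6.0, 37.4, 11.7]
finger_gap: 0.0379
gripper_force: 42.3
rows [-0.0385 -0.0026 -0.001 ] 0.006 n 0.9 0.0 j [-0.36  0.64 -0.32  0.62  0.03  1.37]
clock: 7.3
ee_pos: [0.5789, -0.1319, 0.0064]
eef_rot: [0.76, 0.65, 0.011, -0.009]
force: [4.7, 39.0, 12.4]
finger_gap: 0.0377
gripper_force: 42.6
rows [-0.0384  0.0022 -0.0012] 0.0061 n 0.9 0.0 j [-0.36  0.64 -0.33  0.61  0.03  1.36]
```

Lateral shifts don't help. I'll withdraw, make the half turn needed to try the other end, and look at this end's face from the side camera.

```bash
python3 steer.py '.03 .002 0 0;.04 .002 -.03 -.125;.04 .002 -.03 -3.135;.04 .002 -.03 -3.135;.04 .002 -.03 -3.135;.04 .002 -.03 -3.135;.04 .002 -.03 -3.135;.04 .002 -.03 -3.135;.04 .002 -.03 -3.135;.04 .002 -.03 -3.135'
python3 -c "
from h import *;from plant import env
togo(env,.586,-.095,.035,1.4095-3.1416)"
```

```text
clock: 8.13
ee_pos: [0.5862, -0.1065, 0.0355]
eef_rot: [0.297, 0.955, -0.001, 0.0]
force: [0.3, 0.6, -0.4]
finger_gap: 0.0375
gripper_force: 40.9
rows [0.0067 0.0094 0.0005] -2.0118 n 0.3 16.1 j [-0.3   0.6  -0.3   0.67 -0.    0.3 ]
```

```bash
python3 steer.py '.007 .009 0 -2.012;.007 .009 0 -2.012;.007 .009 0 -2.012;.007 .009 0 -2.012;.007 .009 0 -2.012;.007 .009 0 -2.012;.007 .009 0 -2.012;.007 .009 0 -2.012;.007 .009 0 -2.012'
python3 steer.py '0 0 0 -.887;0 0 0 -.887;0 0 0 -.887;0 0 0 -.887;0 0 0 -.887;0 0 0 -.887;0 0 0 -.887;0 0 0 -.887'
python3 -c "
from h import *;from plant import env
togo(env,.586,-.095,.035,1.4095-3.1416)
s=env.state();M=R.from_quat(s['eef_rot']).as_matrix();X=s['ee_pos']+M@[-.04,0,-.0134]
im=env.read_camera('side');u=proj(env.camera_params('side'),X).astype(int);print(u)
a=cv2.resize(im[u[1]-30:u[1]+30,u[0]-25:u[0]+40],None,fx=8,fy=8,interpolation=2)
cv2.imwrite('pics/s5.png',a)
cv2.imwrite('pics/w5full.png',env.read_camera('wrist'))"
```

```text
clock: 8.88
ee_pos: [0.5857, -0.0951, 0.0355]
eef_rot: [-0.258, 0.966, -0.001, -0.0]
force: [-0.2, 0.3, -0.7]
finger_gap: 0.0374
gripper_force: 40.9
clock: 9.55
ee_pos: [0.5857, -0.0949, 0.0355]
eef_rot: [-0.647, 0.763, -0.001, -0.0]
force: [0.5, -0.3, -0.2]
finger_gap: 0.0374
gripper_force: 40.9
rows [ 0.0001 -0.0004  0.0005] -0.0035 n 0.0 0.0 j [-0.28  0.6  -0.31  0.66 -0.   -1.69]
[225 173]
```

View pics/s5.png

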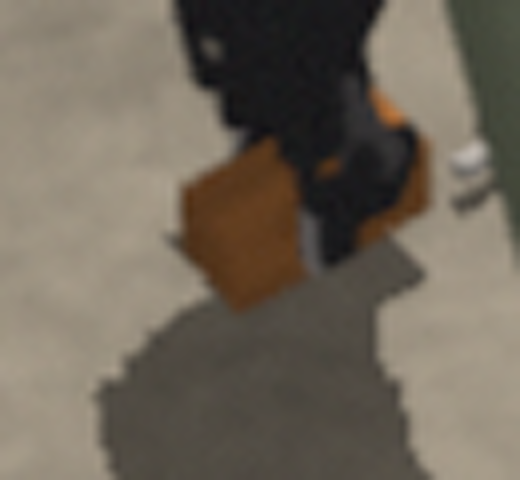

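End B, with its face at crop (180–300, 140–310), is also plain wood, so the hole simply isn't visible in pictures. Trying it on the dowel ruled B out, so I'll try end A, which now faces the dowel.

```bash
python3 steer.py '0 0 .029 0;0 0 .029 0;0 0 .029 0;0 0 .029 0' 
python3 -c "
from h import *;from plant import env
togo(env,.57445,-.17008,.0060,1.4095-3.1416);print(env.state()['force'])"
```

```text
clock: 9.98
ee_pos: [0.5849, -0.0924, 0.0064]
eef_rot: [-0.646, 0.763, 0.001, -0.001]
force: [0.5, 1.4, -1.9]
finger_gap: 0.0373
gripper_force: 41.8
rows [ 0.0783 -0.0026  0.0004] -0.0052 n 1.9 0.0 j [-0.28  0.64 -0.33  0.6  -0.   -1.69]
[ 0.47142632  1.41927886 -1.86482412]
```

```bash
python3 steer.py '0 -.0025 0 -.005;.01 -.0025 0 -.005;.02 -.0025 0 -.005;.03 -.0025 0 -.005;.036 -.0025 0 -.005;.04 -.0025 0 -.005;.04 -.0025 0 -.005'
python3 -c "
from h import *;from plant import env
togo(env,.57445,-.17008,.0060,1.4095-3.1416);print(env.state()['force'],env.state()['wrist_torque'])"
```

```text
clock: 10.57
ee_pos: [0.5814, -0.1333, 0.0067]
eef_rot: [-0.648, 0.762, -0.0, -0.0]
force: [-0.6, -0.6, -0.0]
finger_gap: 0.0376
gripper_force: 41.8
rows [0.0374 0.0009 0.0007] -0.0002 n 0.9 0.0 j [-0.35  0.64 -0.32  0.61 -0.   -1.76]
[-0.57134967 -0.60399125 -0.01718961] [0.03289048 0.01757766 0.01886208]
```

End A has slid 12 mm over the dowel with no force, so it's the hole end. Pushing it home.

```bash
python3 steer.py '.006 .0005 0 0;.011 .0005 0 0;.015 .0005 0 0;.019 .0005 0 0;.021 .0005 0 0;.021 .0005 0 0;.021 .0005 0 0;.021 .0005 0 0'
python3 -c "
from h import *;from plant import env
togo(env,.57445,-.17008,.0060,1.4095-3.1416);print(env.state()['force'])"
```

```text
clock: 11.23
ee_pos: [0.5784, -0.1472, 0.007]
eef_rot: [-0.65, 0.76, 0.003, 0.004]
force: [1.9, 14.5, 4.7]
finger_gap: 0.0374
gripper_force: 42.6
rows [0.0233 0.0004 0.0007] 0.0054 n 0.6 0.0 j [-0.38  0.64 -0.32  0.61  0.01 -1.79]
[ 1.93296567 14.51674379  4.73883041]
```

The leg is home: it stopped against the hub with 14.5 N, 26 mm of dowel inside. I'll hold briefly, draw it off and lift. To turn it hole-up I'll pivot it in the pads: first press the hole end up on the edge of a fitted leg, then push the plain end under against that leg's other side.

```bash
python3 steer.py '0 0 0 0;0 0 0 0;0 0 0 0;-.02 0 0 0;-.04 0 0 0;-.06 0 0 0;-.07 0 -.03 0;-.07 0 -.06 0;-.07 0 -.065 0;-.07 0 -.065 0'
cat >> h.py <<'E'
C=np.array([.5606,-.2550]);a=np.array([.774,-.633]);n=np.array([.633,.774]);YAW=-2.256
def P(off,along=.108): return C+along*a+off*n
E
python3 -c "
from h import *;from plant import env
togo(env,*P(.0435),.060,YAW);print(P(.0435))"
```

```text
clock: 12.07
ee_pos: [0.5912, -0.0839, 0.0743]
eef_rot: [-0.649, 0.761, -0.002, 0.001]
force: [-0.0, 0.9, -1.4]
finger_gap: 0.0373
gripper_force: 41.8
rows [ 0.1905 -0.112   0.015 ] 0.5263 n 5.3 4.2 j [-0.26  0.55 -0.27  0.74 -0.   -1.68]
[ 0.6717275 -0.289695 ]
```

```bash
python3 steer.py '.1905 -.112 0 .526;.1905 -.112 0 .526;.1905 -.112 0 .526;.1905 -.112 0 .526;.1905 -.112 0 .526;.1905 -.112 0 .526;.1905 -.112 .015 .526;.1905 -.112 .015 .526' - 22
python3 -c "
from h import *;from plant import env
togo(env,*P(.0435),.0293,YAW)"
```

```text
clock: 12.73
ee_pos: [0.6667, -0.2903, 0.052]
eef_rot: [-0.427, 0.904, 0.002, -0.002]
force: [-0.5, 1.9, -1.5]
finger_gap: 0.0377
gripper_force: 41.8
rows [-0.0037 -0.0036  0.0226] -0.0031 n 0.6 0.0 j [-0.51  0.8   0.14  0.92  0.   -1.39]
```

```bash
python3 steer.py '-.0035 -.0035 0 0;-.0035 -.0035 .004 0;-.0035 -.0035 .008 0;-.0035 -.0035 .012 0;-.0035 -.0035 .016 0;-.0035 -.0035 .016 0' 0 22
python3 -c "
from h import *;from plant import env
togo(env,*P(.0435),.0293,YAW)"
```

```text
clock: 13.23
ee_pos: [0.6748, -0.2878, 0.0419]
eef_rot: [-0.429, 0.903, -0.0, 0.001]
force: [-0.6, 2.3, 4.4]
finger_gap: 0.0377
gripper_force: 42.7
rows [0.0035 0.0012 0.0126] 0.0008 n 0.3 0.0 j [-0.5   0.81  0.15  0.9   0.   -1.39]
```

```bash
python3 steer.py '.002 0 .004 0;.002 0 .008 0;.002 0 .012 0;.002 0 .016 0;.002 0 .016 0' 0.03 22
python3 -c "
from h import *;from plant import env
togo(env,*P(.0435),.0293,YAW);s=env.state();print(s['force'],s['wrist_torque'])"
```

```text
clock: 13.65
ee_pos: [0.677, -0.2854, 0.0299]
eef_rot: [-0.43, 0.903, 0.001, 0.005]
force: [2.0, 16.1, 20.5]
finger_gap: 0.0371
gripper_force: 51.6
rows [0.0067 0.0014 0.0005] 0.0037 n 0.2 0.0 j [-0.5   0.82  0.13  0.87  0.01 -1.39]
[ 1.96969882 16.10372203 20.52423619] [ 2.80311217  0.19494177 -0.2471884 ]
```

The contact force is tilted about 34° from vertical, so the leg is pivoting as planned. Continuing toward 45°.

```bash
python3 steer.py '.003 0 .001 0;.006 0 .002 0;.009 0 .003 0;.012 0 .003 0;.012 0 .003 0;.012 0 .003 0'
python3 -c "
from h import *;from plant import env
togo(env,*P(.0435),.0293,YAW);s=env.state();print(s['force'],s['wrist_torque'])
s=env.state();M=R.from_quat(s['eef_rot']).as_matrix();X=s['ee_pos']+M@[0,0,-.0187]
for n_ in('side','top','wrist'):
  im=env.read_camera(n_);u=proj(env.camera_params(n_),X).astype(int);cv2.imwrite(f'pics/t_{n_}.png',im);print(n_,u)
a=cv2.resize(cv2.imread('pics/t_side.png')[u[1]*0+60:200,220:390],None,fx=2.35,fy=2.35,interpolation=2)
b=cv2.resize(cv2.imread('pics/t_wrist.png')[60:384,100:420],(400,329))
h=max(a.shape[0],b.shape[0]);z=lambda q:np.vstack([q,np.zeros((h-q.shape[0],q.shape[1],3),np.uint8)])
cv2.imwrite('pics/t1.png',np.hstack([z(a),z(b)]));print(a.shape,b.shape)"
```

```text
clock: 14.15
ee_pos: [0.6768, -0.2892, 0.0311]
eef_rot: [-0.433, 0.901, 0.001, 0.014]
force: [11.8, 31.4, 32.4]
finger_gap: 0.0373
gripper_force: 52.7
rows [0.0036 0.0036 0.0017] 0.0096 n 0.1 0.1 j [-0.51  0.82  0.12  0.86  0.02 -1.41]
[11.79576407 31.43864162 32.3803191 ] [ 5.90321988 -1.87585029 -0.14251733]
side [259 122]
top [317 144]
wrist [259 265]
(329, 400, 3) (329, 400, 3)
```

View pics/t1.png

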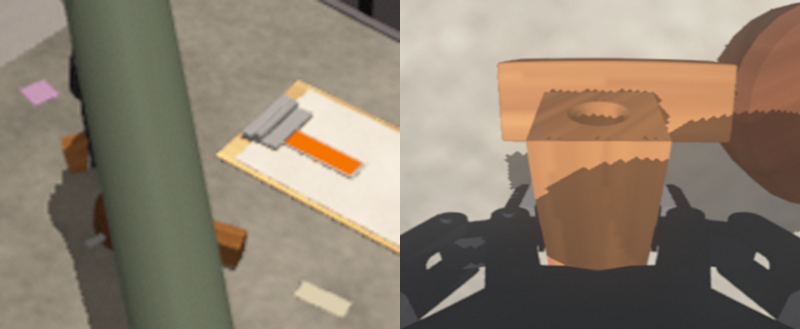

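The wrist view shows the leg tilted with its hole visible at (600,112) in the stitched picture. The end-face corners are at (543,92), (662,92), (672,140) and (527,140). I'll fit the tilt from these.

```bash
cat >> h.py <<'E'
from scipy.optimize import least_squares
def fit(env,px):
    "px: far-left,far-right,near-left,near-right corners of hole face; returns tilt deg, centre x,y,z in tool frame"
    s=env.state();p=env.camera_params('wrist');M=R.from_quat(s['eef_rot']).as_matrix()
    def f(q):
        th,x,y,z=q;ux=np.array([np.cos(th),0,-np.sin(th)]);uz=np.array([-np.sin(th),0,-np.cos(th)])
        o=[]
        for (b,c),w in zip(((-1,-1),(1,-1),(-1,1),(1,1)),px):
            X=np.array([x,y,z])+.045*ux+c*.019*uz+b*.019*np.array([0,1,0])
            o+=list(proj(p,s['ee_pos']+M@X,True)-w)
        return o
    r=least_squares(f,[.7,.004,0,-.0134]);return np.degrees(r.x[0]),r.x[1:].round(4),np.abs(r.fun).max()
E
python3 -c "
from h import *;from plant import env
print(fit(env,[(214.4,150.6),(309.6,150.6),(201.6,197.9),(317.6,197.9)]))"
```

```text
(np.float64(16.39298324185057), array([ 0.0047,  0.0004, -0.0217]), np.float64(5.0915653625501704))
```

```bash
cat >> h.py <<'E'
def fit2(env,nl,nr,hc,hl,hr):
    s=env.state();p=env.camera_params('wrist');M=R.from_quat(s['eef_rot']).as_matrix()
    pts=[(-.019,.019),(.019,.019),(0,0),(-.008,0),(.008,0)]
    def f(q):
        th,x,y,z=q;ux=np.array([np.cos(th),0,-np.sin(th)]);uz=np.array([-np.sin(th),0,-np.cos(th)]);o=[]
        for (b,c),w in zip(pts,(nl,nr,hc,hl,hr)):
            o+=list(proj(p,s['ee_pos']+M@(np.array([x,y,z])+.045*ux+c*uz+b*np.array([0,1,0])),True)-w)
        return o
    out=[]
    for t in(.3,.8):
        r=least_squares(f,[t,.004,0,-.0134]);out.append((np.degrees(r.x[0]).round(1),r.x[1:].round(4),np.abs(r.fun).max().round(1)))
    return out
E
python3 -c "
from h import *;from plant import env
g=lambda X,Y:(100+.8*(X-400),60+Y*324/329)
print(fit2(env,g(527,140),g(672,140),g(600,113),g(569,113),g(631,113)))
im=cv2.imread('pics/t_wrist.png');print(im[140:205:4,[215,259,300]].tolist())"
```

```text
[(np.float64(15.6), array([ 0.0041,  0.0001, -0.0212]), np.float64(3.7)), (np.float64(15.6), array([ 0.0041,  0.0001, -0.0212]), np.float64(3.7))]
[[[112, 161, 224], [111, 160, 221], [103, 150, 209]], [[108, 157, 221], [108, 156, 218], [102, 148, 210]], [[107, 154, 218], [105, 153, 216], [105, 151, 214]], [[85, 119, 164], [78, 108, 150], [81, 112, 156]], [[80, 111, 153], [77, 108, 151], [80, 114, 159]], [[78, 107, 146], [92, 134, 190], [83, 117, 164]], [[78, 106, 147], [98, 144, 207], [79, 116, 164]], [[77, 106, 147], [99, 147, 208], [81, 116, 163]], [[83, 115, 161], [99, 146, 209], [79, 113, 160]], [[82, 113, 158], [66, 94, 130], [81, 118, 167]], [[77, 107, 147], [66, 94, 130], [82, 119, 169]], [[79, 109, 153], [76, 107, 150], [82, 119, 168]], [[80, 111, 153], [79, 113, 159], [83, 119, 166]], [[79, 110, 154], [79, 114, 162], [81, 117, 164]], [[82, 114, 158], [76, 110, 155], [83, 119, 166]], [[109, 157, 221], [108, 159, 224], [106, 156, 220]], [[108, 156, 219], [107, 160, 223], [108, 158, 221]]]
```

The fit gives only about 16° of tilt, and the leg has slipped 8 mm up in the pads, so pivoting it near its middle is inefficient. The leg now rests on the fitted leg's edge. I'll relax, let its plain end drop to the shelf so it leans with the hole up, and regrip near the hole end. That gives a long lever for swinging the plain end under.

```bash
python3 steer.py '-.006 0 -.001 0;-.006 0 -.001 0;-.006 0 -.001 0'
python3 steer.py '0 0 0 0;0 0 0 0;0 0 0 0;0 0 0 0;0 0 0 0;0 0 0 0' .06 22
python3 -c "
from h import *;from plant import env
print(env.state()['force'])
togo(env,*P(.037),.031,YAW)
u=[245,130]
for n_ in('side','top','wrist'):
  cv2.imwrite(f'pics/u_{n_}.png',env.read_camera(n_))
p=env.camera_params('side')
a=cv2.resize(cv2.imread('pics/u_top.png')[110:190,280:360],(300,300),interpolation=2)
b=cv2.resize(cv2.imread('pics/u_wrist.png')[60:384,100:420],(500,506))
z=np.zeros((506,300,3),np.uint8);z[:300]=a
cv2.imwrite('pics/u1.png',np.hstack([z,b]))"
```

```text
clock: 14.55
ee_pos: [0.677, -0.2895, 0.0309]
eef_rot: [-0.431, 0.902, -0.001, 0.008]
force: [5.3, 19.1, 29.1]
finger_gap: 0.0376
gripper_force: 52.5
clock: 15.05
ee_pos: [0.6684, -0.2953, 0.0218]
eef_rot: [-0.428, 0.904, 0.001, -0.0]
force: [0.3, -0.2, -0.4]
finger_gap: 0.0597
gripper_force: 0.0
[ 0.32705426 -0.20082711 -0.4213643 ]
rows [ 0.0001  0.001  -0.0092] -0.0011 n 0.2 0.0 j [-0.52  0.83  0.12  0.86 -0.   -1.4 ]
```

View pics/u1.png

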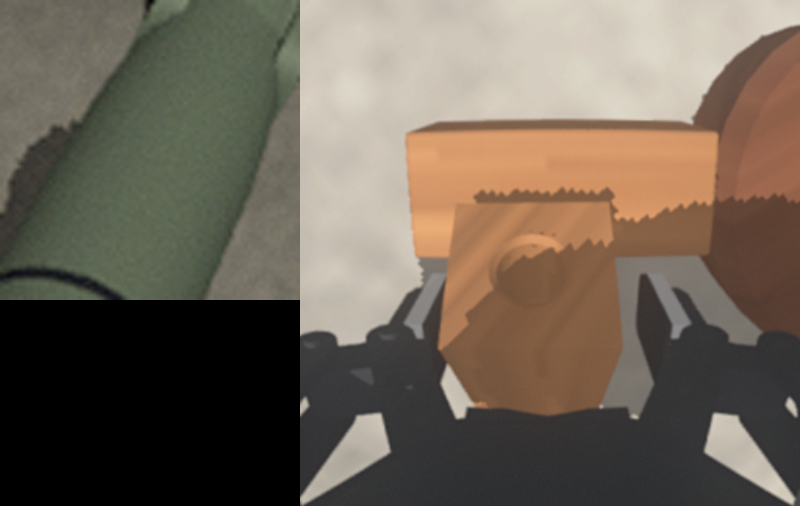

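The leg now leans steeply on the fitted leg with its hole facing the camera. The face corners are at (456,203), (612,203), (440,348) and (622,348), with the hole at (530,270). Fitting its pose.

```bash
python3 -c "
from h import *;from plant import env
g=lambda X,Y:(100+.64*(X-300),60+Y*324/506)
print(fit(env,[g(456,203),g(612,203),g(440,348),g(622,348)]))
f=fit2(env,g(440,348),g(622,348),g(530,270),g(490,270),g(571,270));print(f)
s=env.state();print(s['ee_pos'],'offset of TCP from fitted leg axis',(s['ee_pos'][:2]-P(0))@n)"
```

```text
(np.float64(37.81860812207553), array([-0.0075, -0.0039, -0.0187]), np.float64(1.266235256392065))
[(np.float64(38.1), array([-0.0071, -0.0041, -0.019 ]), np.float64(3.3)), (np.float64(38.1), array([-0.0071, -0.0041, -0.019 ]), np.float64(3.3))]
[ 0.66869761 -0.29527145  0.02215205] offset of TCP from fitted leg axis 0.037255688207545996
```

```bash
python3 steer.py '.002 -.004 -.008 0;.004 -.004 -.015 0;.004 -.004 -.015 0;.004 -.004 -.015 0'
python3 steer.py '0 0 0 0;0 0 0 0;0 0 0 0;0 0 0 0;0 0 0 0;0 0 0 0' 0 25
python3 steer.py '0 0 -.03 0;0 0 -.06 0;0 0 -.08 0;0 0 -.08 0'
python3 -c "
from h import *;from plant import env
togo(env,*P(-.095),.042,YAW)
cv2.imwrite('pics/v_wrist.png',env.read_camera('wrist'))"
```

```text
clock: 15.53
ee_pos: [0.6704, -0.3015, 0.039]
eef_rot: [-0.428, 0.904, -0.001, 0.001]
force: [1.0, 0.4, -0.4]
finger_gap: 0.0601
gripper_force: 0.0
clock: 16.03
ee_pos: [0.6696, -0.3004, 0.0376]
eef_rot: [-0.428, 0.904, 0.0, -0.0]
force: [-0.4, 0.4, 1.9]
finger_gap: 0.0375
gripper_force: 31.5
clock: 16.37
ee_pos: [0.6724, -0.3023, 0.1232]
eef_rot: [-0.428, 0.904, -0.004, 0.002]
force: [1.0, -0.2, -0.5]
finger_gap: 0.0379
gripper_force: 31.1
rows [0.1292 0.0092 0.081 ] -0.0005 n 3.7 0.0 j [-0.52  0.75  0.23  1.05 -0.   -1.41]
```

```bash
python3 steer.py '.04 .009 0 0;.08 .009 0 0;.115 .009 0 0;.129 .009 .01 0;.129 .009 .045 0;.129 .009 .07 0;.129 .009 .08 0;.129 .009 .08 0;.129 .009 .08 0'
python3 -c "
from h import *;from plant import env
togo(env,*P(-.070),.042,YAW);print(env.state()['force'])"
```

```text
clock: 17.17
ee_pos: [0.5801, -0.3939, 0.0358]
eef_rot: [-0.428, 0.904, 0.001, -0.0]
force: [0.2, -0.4, -0.6]
finger_gap: 0.0377
gripper_force: 29.9
rows [-0.0252 -0.0049 -0.0062] -0.0005 n 0.6 0.0 j [-0.7   0.77  0.03  0.84  0.   -1.59]
[ 0.24161347 -0.36846108 -0.64689336]
```

```bash
python3 -c "
from h import *;from plant import env
p=env.camera_params('top')
for q in((364,180),(378,276),(432,173),(384,178)): print(q,onz(p,q,.003))
togo(env,*P(-.070),.042,YAW);print(env.state()['force'])"
```

```text
(364, 180) [ 0.56836825 -0.44153234]
(378, 276) [ 0.26458792 -0.47109938]
(432, 173) [ 0.58706528 -0.65970523]
(384, 178) [ 0.57367994 -0.50572734]
rows [-0.0252 -0.0049 -0.0062] -0.0005 n 0.6 0.0 j [-0.7   0.77  0.03  0.84  0.   -1.59]
[ 0.24161347 -0.36846108 -0.64689336]
```

```bash
python3 steer.py '-.01 -.004 -.006 0;-.016 -.004 -.007 0;-.021 -.004 -.009 0;-.026 -.004 -.011 0;-.031 -.004 -.0135 0;-.036 -.004 -.0145 0;-.036 -.004 -.0145 0'
python3 -c "
from h import *;from plant import env
togo(env,*P(-.032),.053,YAW);print(env.state()['force'],env.state()['wrist_torque'])"
```

```text
clock: 17.75
ee_pos: [0.6039, -0.374, 0.0545]
eef_rot: [-0.427, 0.904, -0.004, -0.006]
force: [-12.7, -10.8, 9.3]
finger_gap: 0.0378
gripper_force: 30.2
rows [-0.0327  0.001   0.0011] -0.0023 n 0.8 0.0 j [-0.65  0.76  0.07  0.88 -0.01 -1.54]
[-12.72040038 -10.76060505   9.27226589] [-2.18561529  2.88192585  0.18656257]
```

```bash
python3 steer.py '-.006 0 .002 0;-.012 0 .002 0;-.018 0 .002 0;-.024 0 .001 0;-.030 0 .001 0;-.034 0 .001 0;-.038 0 .001 0;-.038 0 .001 0'
python3 -c "
from h import *;from plant import env
togo(env,*P(-.032),.053,YAW);print(env.state()['force'],env.state()['wrist_torque'])
cv2.imwrite('pics/x_wrist.png',env.read_camera('wrist'))"
```

```text
clock: 18.42
ee_pos: [0.6277, -0.345, 0.0559]
eef_rot: [-0.427, 0.904, -0.004, -0.006]
force: [-18.1, -8.4, 21.7]
finger_gap: 0.0377
gripper_force: 26.2
rows [0.0048 0.0009 0.003 ] -0.0029 n 0.1 0.0 j [-0.6   0.77  0.1   0.89 -0.01 -1.48]
[-18.09948799  -8.44630643  21.67029717] [-1.8017789   4.07947914  0.08776873]
```

Forces rose and the travel overshot slightly. I'll lift the leg over open shelf and measure its attitude from the wrist and side cameras.

```bash
python3 steer.py '.01 0 -.01 0;.01 0 -.05 0;.01 0 -.09 0;.01 0 -.13 0;.01 0 -.16 0;.01 0 -.16 0' 
python3 -c "
from h import *;from plant import env
togo(env,.52,.03,.22,YAW)"
```

```text
clock: 18.97
ee_pos: [0.6285, -0.3491, 0.2206]
eef_rot: [-0.429, 0.903, -0.006, 0.004]
force: [1.9, -1.0, 0.6]
finger_gap: 0.0376
gripper_force: 25.4
rows [-0.2251  0.3238 -0.0033] 0.0007 n 9.5 0.0 j [-0.61  0.65  0.3   1.21  0.   -1.5 ]
```

```bash
python3 steer.py '-.225 .324 0 0;-.225 .324 0 0;-.225 .324 0 0;-.225 .324 0 0;-.225 .324 0 0;-.225 .324 0 0;-.225 .324 0 0;-.225 .324 0 0;-.225 .324 0 0;-.225 .324 0 0'
cat > seg.py <<'E'
from h import *;from plant import env
s=env.state();M=R.from_quat(s['eef_rot']).as_matrix();G=s['ee_pos']+M@[0,0,-.0187];print(s['ee_pos'],s['finger_gap'],s['gripper_force'])
for c in('wrist','side'):
    p=env.camera_params(c);im=env.read_camera(c);cv2.imwrite(f'pics/y_{c}.png',im);hsv=cv2.cvtColor(im,cv2.COLOR_BGR2HSV)
    m=cv2.inRange(hsv,(3,110,40),(18,255,255));m=cv2.morphologyEx(m,cv2.MORPH_OPEN,np.ones((3,3)))
    u=proj(p,G,c=='wrist');k,l,st,cc=cv2.connectedComponentsWithStats(m)
    print(c,'grasp px',u)
    for i in range(1,k):
        if st[i,4]>40 and np.hypot(*(cc[i]-u))<130:
            ct=max(cv2.findContours((l==i).astype(np.uint8),0,2)[0],key=cv2.contourArea);q=cv2.approxPolyDP(ct,2.5,True)[:,0]
            print(st[i],cc[i].round(),q.tolist())
E
python3 seg.py
```

```text
clock: 19.8
ee_pos: [0.514, 0.0363, 0.2112]
eef_rot: [-0.43, 0.903, 0.001, 0.0]
force: [-0.3, 0.1, -1.5]
finger_gap: 0.0377
gripper_force: 25.6
[0.51402339 0.03628059 0.21117078] 0.03767621098040725 25.594537061092524
wrist grasp px [259.10073959 264.59549124]
[  195   166   126   124 15433] [258. 228.] [[198, 166], [196, 288], [320, 288], [319, 167]]
side grasp px [217.98713365 162.20840009]
[260 117  29  52 968] [274. 146.] [[268, 117], [269, 137], [261, 145], [261, 158], [270, 167], [287, 167], [285, 140], [277, 117]]
[213 145  25  35 400] [228. 161.] [[236, 147], [225, 145], [223, 174], [213, 177], [226, 178], [237, 158]]
[177 149  17  13 145] [185. 155.] [[177, 152], [186, 161], [193, 157], [185, 149]]
```

```bash
python3 -c "
from h import *;from plant import env
print(fit(env,[(198,166),(319.5,166.5),(196,288),(320.5,288)]))
im=cv2.imread('pics/y_wrist.png');h=cv2.cvtColor(im,cv2.COLOR_BGR2HSV)
print([h[r,258].tolist() for r in range(160,310,6)])"
```

```text
(np.float64(66.58548602018179), array([ 0.0174, -0.0004, -0.0177]), np.float64(0.4973865321520634))
[[19, 29, 184], [12, 121, 188], [12, 128, 176], [13, 127, 168], [12, 130, 175], [12, 132, 178], [13, 131, 177], [13, 127, 137], [12, 126, 132], [13, 133, 188], [12, 125, 118], [12, 124, 115], [13, 125, 112], [12, 124, 111], [13, 126, 113], [13, 120, 104], [12, 120, 106], [12, 121, 112], [12, 118, 115], [12, 117, 116], [13, 118, 117], [12, 115, 118], [19, 29, 166], [18, 26, 177], [18, 28, 182]]
```

The wrist fit is excellent (0.5 px residual): the hole end is up at 66.6°, but the leg has slid 17 mm off-centre in the pads. I'll press its lower edge on the open shelf and roll it upright onto its flat end, then regrip it centred.

```bash
python3 steer.py '0 0 .04 0;0 0 .08 0;0 0 .12 0;0 0 .155 0;0 0 .17 0;0 0 .17 0;0 0 .17 0'
python3 steer.py '0 0 .003 0;0 0 .006 0;0 0 .009 0;0 0 .009 0'
```

```text
clock: 20.48
ee_pos: [0.516, 0.0312, 0.0406]
eef_rot: [-0.428, 0.904, 0.0, -0.001]
force: [0.0, -0.5, -0.6]
finger_gap: 0.0375
gripper_force: 25.6
clock: 20.82
ee_pos: [0.5168, 0.0314, 0.0326]
eef_rot: [-0.428, 0.904, -0.0, 0.001]
force: [-0.2, -0.6, -0.6]
finger_gap: 0.0376
gripper_force: 25.6
```

Contact is expected at about z = 0.031. Now I'll press down and roll.

```bash
python3 steer.py '0 0 .003 0;-.001 0 .005 0;-.004 0 .007 0;-.008 0 .009 0;-.012 0 .011 0;-.016 0 .013 0;-.019 0 .014 0;-.021 0 .015 0;-.021 0 .015 0'
python3 seg.py
```

```text
clock: 21.57
ee_pos: [0.5293, 0.0463, 0.0189]
eef_rot: [-0.428, 0.904, -0.002, -0.001]
force: [-6.0, -2.8, 18.6]
finger_gap: 0.0376
gripper_force: 23.6
[0.52931344 0.04629759 0.01888988] 0.03761377523655579 23.640547692775726
wrist grasp px [259.11968956 264.64806916]
[  185   163   147   142 20196] [258. 233.] [[186, 164], [186, 262], [190, 302], [326, 303], [331, 165]]
side grasp px [215.1917889  206.81913568]
[177 148  17  13 145] [185. 154.] [[177, 152], [185, 160], [193, 157], [184, 148]]
[309 154  16  19 206] [317. 162.] [[309, 154], [314, 171], [320, 172], [324, 158]]
[220 189  15  30 361] [226. 203.] [[222, 189], [220, 218], [228, 218], [234, 199], [233, 190]]
```

```bash
python3 -c "
from h import *;from plant import env
print(fit(env,[(186,164),(331,165),(188,302),(327.5,303)]))
print(fit(env,[(186,164),(331,165),(186,262),(331,262)]))
im=cv2.imread('pics/y_wrist.png');h=cv2.cvtColor(im,cv2.COLOR_BGR2HSV)[:,:,2]
for c in(205,230,258,290,312): print(c,h[155:312:5,c].tolist())"
```

```text
(np.float64(75.33243780532722), array([ 0.0262, -0.0005, -0.0279]), np.float64(1.2719471956719985))
(np.float64(31.12198294472924), array([ 0.0049, -0.0004, -0.0404]), np.float64(14.437287510839269))
205 [184, 181, 191, 186, 180, 176, 178, 182, 181, 180, 178, 183, 188, 195, 201, 206, 204, 198, 192, 183, 178, 184, 186, 187, 186, 151, 108, 109, 109, 110, 52, 52]
230 [188, 187, 175, 175, 180, 186, 193, 201, 204, 204, 200, 195, 153, 147, 124, 103, 102, 102, 112, 147, 145, 172, 116, 115, 114, 113, 112, 108, 108, 108, 150, 171]
258 [118, 116, 197, 188, 180, 177, 181, 185, 189, 187, 170, 203, 203, 195, 159, 115, 114, 113, 103, 103, 101, 102, 101, 106, 109, 112, 111, 112, 113, 115, 134, 173]
290 [118, 120, 190, 192, 194, 197, 200, 203, 202, 200, 194, 193, 195, 176, 170, 171, 172, 173, 173, 157, 116, 119, 118, 113, 110, 113, 116, 117, 116, 117, 108, 104]
312 [118, 117, 200, 195, 191, 191, 192, 191, 190, 194, 196, 198, 200, 203, 206, 206, 204, 198, 193, 201, 120, 119, 121, 117, 116, 114, 113, 111, 111, 113, 66, 51]
```

Now at 75°, past the tipping angle, so releasing will settle it upright on its end. I'll release it, then measure again.

```bash
python3 steer.py '0 0 -.001 0;0 0 -.001 0'
python3 steer.py '0 0 0 0;0 0 0 0;0 0 0 0;0 0 0 0;0 0 0 0;0 0 0 0;0 0 0 0' .06 25
python3 seg.py
```

```text
clock: 21.83
ee_pos: [0.5295, 0.0467, 0.0192]
eef_rot: [-0.428, 0.904, -0.001, -0.0]
force: [-3.1, -2.9, 8.7]
finger_gap: 0.037
gripper_force: 25.3
clock: 22.42
ee_pos: [0.5295, 0.0478, 0.018]
eef_rot: [-0.428, 0.904, 0.0, -0.0]
force: [0.8, 1.3, 0.2]
finger_gap: 0.0599
gripper_force: 0.0
[0.52952262 0.0477761  0.01801483] 0.059916579103032455 0.0
wrist grasp px [259.09417504 264.65892471]
[  183   171   149   141 20298] [257. 240.] [[183, 172], [184, 269], [188, 309], [325, 309], [331, 173]]
side grasp px [214.80425431 207.23662546]
[177 149  18  12 145] [185. 155.] [[177, 152], [185, 160], [194, 156], [185, 149]]
[308 154  17  19 213] [316. 162.] [[308, 154], [314, 171], [320, 172], [324, 158]]
[219 189  15  30 348] [226. 203.] [[222, 189], [220, 218], [228, 218], [232, 190]]
```

```bash
python3 -c "
from h import *;from plant import env
print(fit(env,[(183,172),(331,173),(186.5,309),(326.5,309)]))
im=cv2.imread('pics/y_wrist.png');h=cv2.cvtColor(im,cv2.COLOR_BGR2HSV)
for c in(200,300): print(h[295:325:2,c].tolist())"
```

```text
(np.float64(77.96100389959722), array([ 0.0263, -0.0009, -0.0287]), np.float64(1.9559407899612324))
[[13, 117, 107], [12, 114, 107], [13, 118, 108], [13, 119, 107], [14, 122, 107], [13, 119, 109], [12, 122, 109], [12, 125, 108], [14, 41, 154], [20, 27, 173], [20, 27, 172], [23, 25, 172], [18, 27, 172], [18, 27, 173], [18, 27, 171]]
[[13, 123, 116], [12, 125, 116], [13, 122, 115], [13, 123, 116], [13, 124, 113], [13, 121, 114], [13, 124, 111], [13, 125, 112], [13, 112, 114], [16, 27, 104], [18, 29, 104], [18, 29, 104], [19, 29, 124], [19, 23, 88], [170, 16, 48]]
```

```bash
python3 -c "
from h import *;from plant import env
s=env.state();p=env.camera_params('wrist');M=R.from_quat(s['eef_rot']).as_matrix()
for x in(.019,.022,.025):
  print(x,[proj(p,s['ee_pos']+M@np.array([x+c*.019,b*.019,-.090+s['ee_pos'][2]]),True).round().tolist() for c in(1,-1) for b in(-1,1)])
  print('   bottom',[proj(p,s['ee_pos']+M@np.array([x+c*.019,b*.019,s['ee_pos'][2]]),True).round().tolist() for c in(1,-1) for b in(-1,1)])"
```

```text
0.019 [[188.0, 235.0], [332.0, 235.0], [200.0, 342.0], [319.0, 342.0]]
   bottom [[224.0, 170.0], [293.0, 170.0], [227.0, 234.0], [291.0, 234.0]]
0.022 [[187.0, 225.0], [333.0, 225.0], [199.0, 335.0], [320.0, 335.0]]
   bottom [[224.0, 165.0], [294.0, 165.0], [226.0, 229.0], [291.0, 229.0]]
0.025 [[186.0, 214.0], [334.0, 214.0], [198.0, 328.0], [321.0, 328.0]]
   bottom [[224.0, 159.0], [294.0, 159.0], [226.0, 225.0], [292.0, 225.0]]
```

The leg is still at about 78° because its top is touching the gripper body (underside at z ≈ 0.091). I'll raise the gripper so it can settle upright, then measure.

```bash
python3 steer.py '0 0 -.006 0;0 0 -.012 0;0 0 -.02 0;0 0 -.03 0;0 0 -.03 0;0 0 -.03 0'
cat >> seg.py <<'E'
    if c=='wrist':
        i=max([i for i in range(1,k) if np.hypot(*(cc[i]-u))<130],key=lambda i:st[i,4]);ct=max(cv2.findContours((l==i).astype(np.uint8),0,2)[0],key=cv2.contourArea)
        cv2.imwrite('pics/mask.png',(l==i)*255);rows=np.where((l==i).any(1))[0]
        print([(r,*np.where(l[r]==i)[0][[0,-1]]) for r in rows[2::10]])
E
python3 seg.py
```

```text
clock: 23.02
ee_pos: [0.5305, 0.0477, 0.0493]
eef_rot: [-0.428, 0.904, -0.001, 0.001]
force: [-0.5, -0.4, 0.1]
finger_gap: 0.0598
gripper_force: 0.0
[0.53051217 0.04768332 0.04929458] 0.0597519668690125 0.0
wrist grasp px [259.14902665 264.58768854]
[ 207  188  104  109 8847] [261. 247.] [[304, 201], [301, 207], [300, 202], [289, 198], [284, 188], [281, 199], [276, 195], [260, 201], [253, 189], [251, 199], [245, 201], [247, 204], [240, 212], [207, 212], [210, 256], [214, 258], [211, 260], [212, 272], [217, 272], [224, 265], [224, 286], [217, 295], [220, 292], [221, 295], [232, 295], [238, 289], [242, 290], [241, 296], [263, 296], [264, 293], [265, 296], [302, 295], [310, 217]]
[(np.int64(190), np.int64(253), np.int64(284)), (np.int64(200), np.int64(247), np.int64(294)), (np.int64(210), np.int64(242), np.int64(308)), (np.int64(220), np.int64(207), np.int64(309)), (np.int64(230), np.int64(207), np.int64(308)), (np.int64(240), np.int64(208), np.int64(308)), (np.int64(250), np.int64(210), np.int64(307)), (np.int64(260), np.int64(211), np.int64(306)), (np.int64(270), np.int64(212), np.int64(305)), (np.int64(280), np.int64(223), np.int64(304)), (np.int64(290), np.int64(219), np.int64(303))]
side grasp px [213.98577493 200.2718303 ]
[177 149  17  13 145] [185. 155.] [[177, 152], [186, 161], [193, 157], [185, 149]]
[315 156  10  15  96] [320. 162.] [[315, 156], [321, 170], [324, 158]]
[216 190  13  30 281] [223. 205.] [[227, 190], [220, 190], [220, 212], [216, 219], [227, 218]][ WARN:0@0.599] global loadsave.cpp:1063 imwrite_ Unsupported depth image for selected encoder is fallbacked to CV_8U.
```

```bash
python3 -W ignore - <<'E'
from h import *;from plant import env
im=cv2.imread('pics/y_wrist.png');hsv=cv2.cvtColor(im,cv2.COLOR_BGR2HSV)
m=cv2.inRange(hsv,(5,70,40),(20,255,255));k,l,st,cc=cv2.connectedComponentsWithStats(m);i=l[250,258];print(st[i])
ct=max(cv2.findContours((l==i).astype(np.uint8),0,2)[0],key=cv2.contourArea);print(cv2.approxPolyDP(ct,2.5,True)[:,0].tolist())
s=env.state();p=env.camera_params('wrist');M=R.from_quat(s['eef_rot']).as_matrix()
for x in(.014,.019,.024):
  print(x,[proj(p,s['ee_pos']+M@np.array([x+c*.019,b*.019,-.090+s['ee_pos'][2]]),True).round().tolist() for c in(1,-1) for b in(-1,1)])
for c in(225,258,290): print(hsv[160:330:6,c,1].tolist(),hsv[160:330:6,c,2].tolist())
E
```

```text
[  206   162   106   136 12439]
[[231, 162], [206, 212], [213, 295], [303, 296], [311, 213], [288, 164]]
0.014 [[207.0, 215.0], [312.0, 215.0], [213.0, 301.0], [305.0, 301.0]]
0.019 [[206.0, 202.0], [313.0, 202.0], [212.0, 291.0], [306.0, 291.0]]
0.024 [[206.0, 188.0], [313.0, 188.0], [212.0, 281.0], [307.0, 281.0]]
[26, 27, 65, 99, 98, 104, 101, 103, 107, 130, 129, 128, 130, 128, 115, 116, 115, 111, 110, 110, 111, 111, 113, 28, 26, 26, 26, 12, 5] [187, 188, 130, 116, 117, 118, 114, 114, 112, 183, 178, 181, 174, 173, 113, 119, 115, 108, 107, 111, 110, 113, 117, 179, 180, 178, 183, 64, 55]
[26, 95, 98, 103, 107, 111, 112, 114, 116, 134, 131, 124, 123, 118, 120, 122, 119, 115, 117, 115, 115, 117, 115, 31, 28, 25, 25, 27, 9] [176, 116, 115, 114, 114, 113, 112, 116, 114, 198, 152, 107, 110, 110, 106, 107, 107, 106, 107, 111, 113, 116, 120, 180, 183, 181, 181, 181, 55]
[28, 46, 99, 101, 102, 106, 110, 113, 117, 134, 120, 121, 122, 118, 121, 120, 122, 122, 120, 121, 118, 116, 117, 35, 28, 27, 29, 12, 9] [206, 133, 116, 116, 117, 113, 114, 115, 109, 205, 117, 114, 111, 112, 114, 115, 119, 119, 113, 120, 121, 119, 118, 177, 188, 186, 187, 66, 57]
```

The leg now stands upright on its plain end: the top-face corners match a 90° model at tool x ≈ 15 mm. Regripping centred, then lifting.

```bash
python3 steer.py '.005 0 0 0;.010 0 .003 0;.0155 0 .004 0;.0155 0 .004 0;.0155 0 .004 0;.0155 0 .004 0'
python3 steer.py '0 0 0 0;0 0 0 0;0 0 0 0;0 0 0 0;0 0 0 0;0 0 0 0;0 0 0 0' 0 40
python3 steer.py '0 0 -.03 0;0 0 -.06 0;0 0 -.09 0;0 0 -.12 0;0 0 -.15 0;0 0 -.17 0;0 0 -.18 0;0 0 -.18 0;0 0 -.18 0;0 0 -.18 0'
python3 -W ignore seg.py; python3 -W ignore - <<'E'
from h import *;from plant import env
im=cv2.imread('pics/y_wrist.png');hsv=cv2.cvtColor(im,cv2.COLOR_BGR2HSV)
m=cv2.inRange(hsv,(5,70,40),(20,255,255));k,l,st,cc=cv2.connectedComponentsWithStats(m);i=l[270,258];print(st[i])
ct=max(cv2.findContours((l==i).astype(np.uint8),0,2)[0],key=cv2.contourArea);print(cv2.approxPolyDP(ct,2.5,True)[:,0].tolist())
s=env.state();p=env.camera_params('wrist');M=R.from_quat(s['eef_rot']).as_matrix()
for x in(-.004,0,.004):
  print(x,[proj(p,s['ee_pos']+M@np.array([x+c*.019,b*.019,-.090+.0455]),True).round().tolist() for c in(1,-1) for b in(-1,1)])
E
```

```text
clock: 23.62
ee_pos: [0.5197, 0.0356, 0.0441]
eef_rot: [-0.428, 0.904, 0.0, -0.0]
force: [-0.2, 0.1, 0.9]
finger_gap: 0.0602
gripper_force: 0.0
clock: 24.2
ee_pos: [0.52, 0.0358, 0.0443]
eef_rot: [-0.428, 0.904, -0.0, 0.0]
force: [0.1, -0.1, 1.7]
finger_gap: 0.0375
gripper_force: 40.6
clock: 25.03
ee_pos: [0.5186, 0.0358, 0.2223]
eef_rot: [-0.428, 0.904, 0.001, -0.001]
force: [-0.1, -0.4, -0.9]
finger_gap: 0.0375
gripper_force: 40.5
[0.51860809 0.03580642 0.22231287] 0.037478609766222304 40.54029313148931
wrist grasp px [259.09582453 264.66998016]
[ 209  206  100  120 8312] [263. 276.] [[287, 209], [279, 206], [278, 214], [281, 215], [275, 218], [276, 213], [273, 212], [264, 224], [264, 231], [262, 224], [252, 219], [253, 225], [246, 231], [249, 236], [245, 237], [245, 245], [231, 250], [232, 254], [219, 264], [221, 269], [214, 272], [216, 275], [209, 275], [214, 320], [259, 325], [303, 319], [308, 249], [295, 234]]
[207 246  14  13 128] [212. 251.] [[220, 248], [207, 247], [207, 257], [211, 258]]
[(np.int64(208), np.int64(279), np.int64(283)), (np.int64(218), np.int64(270), np.int64
[... 573 characters left out ...]
137], [261, 145], [261, 158], [270, 167], [287, 167], [285, 142], [277, 117]]
[177 149  17  12 142] [185. 155.] [[177, 152], [185, 160], [193, 157], [185, 149]]
[212 153  14  27 183] [220. 171.] [[224, 153], [222, 169], [212, 171], [213, 179], [225, 178]]
[  206   187   104   140 12304]
[[229, 188], [206, 247], [212, 320], [256, 326], [303, 320], [309, 245], [287, 189]]
-0.004 [[209.0, 263.0], [310.0, 262.0], [216.0, 337.0], [303.0, 337.0]]
0 [[208.0, 253.0], [311.0, 253.0], [215.0, 330.0], [303.0, 330.0]]
0.004 [[207.0, 243.0], [312.0, 243.0], [214.0, 323.0], [304.0, 323.0]][ WARN:0@0.611] global loadsave.cpp:1063 imwrite_ Unsupported depth image for selected encoder is fallbacked to CV_8U.
```

The leg matches the upright, hole-up model in the gripper, with its middle about 0.22 m up and a 40 N grip. I'll let it settle, then hand in.

```bash
python3 steer.py '0 0 0 0;0 0 0 0;0 0 0 0;0 0 0 0;0 0 0 0;0 0 0 0'; python3 -c "
from plant import env
print(env.sign_off())"
```

```text
clock: 25.63
ee_pos: [0.5198, 0.0357, 0.2241]
eef_rot: [-0.428, 0.904, -0.0, 0.0]
force: [-0.0, 0.1, -1.1]
finger_gap: 0.0373
gripper_force: 40.5
the job is handed in; nothing more can be done
None
```

I handed the job in at 25.6 s; no verdict came back. The leg went fully home on the dowel (26 mm, by my measurement) and came off again. It is now held still, upright with the hole facing up, its middle about 22 cm above the shelf. I turned it over by leaning it on one of the stand's fitted legs and then standing it on the open shelf, regripping each time; I kept clear of the torch, magnifying glass, turtle and clipboard but didn't re-measure where they ended up.

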